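Clamp the amplifier module and index the repair turntable

TASK

Swing the yellow-handled hold-down frame fully down over the amplifier module on the repair turntable. Then lift the red sprung plunger, turn the turntable until the pointer is at the green mark, and let the plunger drop fully home in that hole. The module must stay in its nest and the frame closed; leave everything else on the bench where it is.

Things in the scene. Friction and masses are not known exactly. Their poses are not given: they have to be found in the camera images.
- stand: fixed round grey index plate, 360 mm diameter, top 20 mm above the bench. Origin on the turntable's vertical axis at bench level; its -x axis points to the front hole. Five index holes (13 mm) lie 130 mm from the axis: the front one and at 35 and 70 degrees to either side. The pin starts in the unmarked front hole; each other hole has a coloured disc just outside it, 164 mm from the axis.
- mark_green: green disc, 28 mm diameter, 3 mm thick, on the plate 164 mm from the turntable axis, in line with the hole to be used (that hole lies on the line from the axis to the mark, 130 mm out). The red, yellow and blue discs mark the other three holes. Which disc is at which hole changes. Origin at the middle of its underside.
- turntable (a joint): angle of the turntable about its vertical axis, rad, 0 at the front hole, positive counter-clockwise seen from above, stops at -1.4 and 1.4. Turntable: aluminium disc, 196 mm diameter, top face 34 mm above the bench, with a lug carrying the plunger. It turns with a light drag and stays where left; it is locked while the pin is in a hole.
- pointer (a point): point on the turntable 164 mm from its axis, straight out from the plunger past the tip of the small white pointer, 22 mm above the bench; it lies over a mark when the plunger is at that mark's hole.
- plunger (a joint): height of the sprung index plunger, m: 0 when it is home in a hole, stop at 0.022. Its round-ended pin (10 mm) is clear of the plate above 0.012 and otherwise rests on the plate at 0.012. A spring pushes it down with 4.4 N when home, 8 N at 0.016.
- plunger_grip (a point): middle of the plunger's red upright knob, on its axis: a cylinder of 32 mm diameter and 48 mm height, standing on the lug 130 mm from the turntable axis. When home this point is 84 mm above the bench, the knob's underside 60 mm and its top 108 mm. The knob moves up with the plunger and round with the turntable.
- frame (a joint): opening angle of the hold-down frame, rad: 0 fully closed on the module, starts raised at 1.15 to 1.5, stop at 1.6. The stiff hinge keeps it where it is left.
- frame_bar (a point): middle of the yellow round handle bar of the steel hold-down frame: 12 mm thick, 100 mm long, level, parallel to the hinge. Closed, it is 98 mm above the bench and 57 mm from the turntable axis on the plunger's side. The frame's two arms (9 mm) join it 48 mm either side of the middle; a cross strip lies about 60 mm from the bar towards the hinge.
- frame_hinge (a point): middle of the frame's level hinge line, 78 mm above the bench, 56 mm behind the turntable axis on the side away from the plunger. The bar moves about it on a radius of 115 mm; closed, the bar is 113 mm in front of it and 20 mm above it.
- module: loose amplifier module with black fins on a green board, 70 x 120 x 35 mm, 0.25 to 0.5 kg, lying in the nest on the turntable, top 69 mm above the bench. Origin at the middle of its underside.
- nest (a point): middle of the nest floor on the turntable, on its axis, 34 mm above the bench; rails 12 mm high, 2 mm clear of the module.
- brush: bystander: paint brush with green handle, lying beside the plate; origin at the middle of its underside
- screwdriver: bystander: orange screwdriver lying beside the plate; origin at the middle of its underside
- pliers: bystander: blue-handled pliers, 150 mm, lying in front of the plate; origin at the middle of its underside
- capacitor: bystander: blue can capacitor, 36 mm diameter, 50 mm high, standing on the rear of the plate; origin at the middle of its underside
- spool: bystander: solder spool, 64 mm diameter, 54 mm high; origin at the middle of its underside
- jar: bystander: amber jar, 60 mm diameter, 85 mm high; origin at the middle of its underside
- parts_tray: bystander: orange tray, 100 x 70 x 35 mm; origin at the middle of its underside
Not all that is in view belongs to the job. Several things have the shape of the module; the one meant has the colours described above.

How it is judged:
On the way, in this order (a step that is already met when the one before it is completed fails the run):
1. the hold-down frame is fully closed while the plunger is still home and the turntable still at the front hole (value of joint frame below 0.08 rad and value of joint plunger below 0.003 m and value of joint turntable between -0.1 and 0.1 rad), for 0.2 s.
2. the plunger is lifted clear of the plate (value of joint plunger above 0.0115 m), for 0.1 s.
At the end, for the whole second after the job is handed in: The frame is closed (under 0.08 rad), the plunger is home (under 3 mm) with the pointer within 10 mm of the green mark's middle, the module lies in its nest (within 8 mm), and all is at rest (value of joint frame below 0.08 rad and value of joint plunger below 0.003 m and horizontal distance between pointer and mark_green below 0.01 m and distance between module and nest below 0.008 m and velocity of joint turntable between -0.05 and 0.05 rad/s and linear speed of module below 0.03 m/s); the robot touches nothing.
It fails at once if the module leaves its nest (more than 20 mm) (distance between module and nest above 0.02 m).
It fails at once if a bystander is moved by more than 30 mm (distance of any of brush, screwdriver, pliers, capacitor, spool, jar, parts_tray from where it was at the start of the episode above 0.03 m).
It also fails if it takes over 54 s, if anything falls off the work surface, if the arm or the gripper's body presses on something with over 40 N, if the wrist force passes 120 N, or if a joint passes its speed limit or range.

ROBOT

A 6-joint arm with a two-finger parallel gripper is mounted at the origin on the work surface. World frame = base frame: x ahead of the robot, y to its left, z up, the work surface at z = 0. Lengths are in m, angles in rad, forces in N, time in s.
With the tool pointing down it reaches from about 0.375 to 0.975 m from the base axis. Payload 3.8 kg.
Tool frame: the origin (TCP) lies midway between the tips of the shut fingers; the grasp point (between the pads) lies 19 mm behind it; z points along the fingers, y is the line along which they close (so a half turn about z gives the same grasp; the last joint's range is limited). The gripper opens to 85 mm and grips with 20 to 120 N. Pads are 22 mm wide; open, the fingers measure 114 mm over their backs; the gripper's body (76 mm by 85 mm) begins 54 mm behind the grasp point. The pads swing forward as they close: fully open they stand 13 mm farther back than shut.
Start: joints at [1.25, 0.264, 1.604, -0, 1.274, -0.037], TCP at [0.189, 0.648, 0.231] pointing down, gripper open.
Joint ranges: [-2.63, 2.63], [-0.94, 2.18], [0.31, 2.57], [-1.31, 4.45], [0, 2.66], [-2.55, 2.55]. Speed limits (rad/s): [2.57, 2.57, 3.14, 3.14, 3.14, 3.14].

INTERFACE

Orientations are given as a rotation vector (axis times angle).
In Python, from workcell import * gives the robot as it stands. The module is installed in compiled form; this text tells all that it offers.
- The arm moves only by the tool apply_moves, never from a script. Its arguments are lists of equal length, an entry for each row: "fingers": the opening, from 0 (shut) to 1 (fully open); "travel": the shift along the tool's x, y, z normalised to -1 to 1, where 1 is 0.05 m, a list of three; "rotation": the turn, a rotation vector about the tool's x, y, z normalised to -1 to 1, where 1 is 6 degrees, a list of three. In form: {"fingers": [fingers, ...], "travel": [[dx, dy, dz], ...], "rotation": [[ax, ay, az], ...]}. A call has 1 to 12 rows; each row shifts and turns the commanded pose from where the row before left it, along the tool's axes as they then stand; what a row does not reach is not made up. A row lasts 1/10 s, in which the tool goes at most 50 mm and 8.59 degrees, less where a joint would pass 70% of its speed; a pose out of reach is approached as far as the arm can. A call with a number of a shift or a turn outside -1 to 1 is refused whole. A call with a gripper value outside its range is refused whole. The fingers move at their own pace and stop on an object; "newtons" is the grip in N (left out, the last holds). Time passes only in rows, so rows that do not move let the fingers close. It gives the time, the measured TCP pose, the force, the opening and the grip force at its end, in the units of the state.
- read_state(): the state, without advancing time (a new reading comes with each control period).
- read_camera(name): name is "side" or "top" or "wrist"; returns a dict with "image" (480x640x3 uint8, red, green, blue), "fx", "fy", "cx", "cy" (pixels), "k1" (the pictures are not rectified: a ray, as slopes to the right and down, at radius r is drawn at 1 + k1 r^2 times it, then the intrinsics apply), "extrinsics" (4x4, takes a point from world to camera coordinates). Camera axes: x right, y down, z forward; pixel columns grow to the right and rows downward; lengths in m; the calibration is good to about 2 mm. A picture is of the moment at which its call begins. There is no depth.
- finish_job(): hands the job in; it is judged then, once.
Trained networks look in the newest picture that a camera, given by its name, has taken for a name from the list of things; names that differ only in an ending like _2 or _b are one class to them, and where a whole thing is asked for, a point or a joint stands for the part that bears it (a point fixed in the world has none). Each returns a list of dicts, best first, with "p" (0 to 1); they miss things now and then, are a little off and sometimes report something else, mostly with a low value. They report only what shows in the picture. A call takes as long as a camera call. They do not tell look-alikes from the thing itself.
- regions_of(camera, name): "mask" (480x640 bool, what is visible of it) and "bbox" ([left, top, width, height] in pixels, round what is visible of it).
- tip_of(camera, name): "location" ([column, row] in pixels: a listed point, or the origin of a listed thing).
The state is a dict: "time": time; "q": joint angles; "joint_vel": joint speeds; "joint_torque": joint torques, N m; "tool_pos": TCP position; "tcp_rot": TCP orientation; "wrist_force": force on the tool from outside, world axes, zero at the start; "torque": the same for the moment, N m; "width": opening from 0.0 (shut) to 1.0 (fully open); "grip_force": force on a finger pad.
Only numpy, scipy, OpenCV 4.12 (cv2) and the standard library are available. Lean on these libraries where they do the work, as an engineer would, in place of code of your own. Each camera call takes 0.05 s, during which the arm holds its last target. There are 200 camera calls.

## Working session

There is one attempt and no reset: what is moved stays moved. The work goes in short steps, Python scripts to look and compute and a tool call to move; the robot and the scene stay as the last step left them, time stands still between calls to the robot, and variables do not carry over. Pictures are saved under pics/ and viewed, at most 10 in all, crops included, and the job is handed in when it is done.

Besides the shell and the picture viewer there is one more tool, called after "Emit:" as name(argument=value, ...) on one line, values as JSON. apply_moves: Moves the arm, as the interface text tells. Scaled input: -1 to 1 covers 0.05 m each way for a shift and 6 degrees each way for a turn. Its arguments: {"type":"object","properties":{"fingers":{"type":"array","items":{"type":"number"}},"travel":{"type":"array","items":{"type":"array","items":{"type":"number"}}},"rotation":{"type":"array","items":{"type":"array","items":{"type":"number"}}},"newtons":{"type":"number"}},"required":["fingers","travel","rotation"]}

```bash
mkdir -p pics; cat > h.py <<'E'
from workcell import *
import numpy as np, cv2
from scipy.spatial.transform import Rotation as R
from scipy.optimize import least_squares
def cam(n):
    c=read_camera(n); return c
def ray(c,px):
    K=np.array([[c['fx'],0,c['cx']],[0,c['fy'],c['cy']],[0,0,1.]])
    s=cv2.undistortPoints(np.array([[px]],float),K,np.array([c['k1'],0,0,0.]))[0,0]
    E=np.array(c['extrinsics']); d=E[:3,:3].T@np.array([s[0],s[1],1]); o=-E[:3,:3].T@E[:3,3]
    return o,d/np.linalg.norm(d)
def onz(c,px,z):
    o,d=ray(c,px); return o+d*(z-o[2])/d[2]
def proj(c,p):
    E=np.array(c['extrinsics']); q=E[:3,:3]@np.array(p)+E[:3,3]; s=q[:2]/q[2]
    s=s*(1+c['k1']*(s@s)); return np.array([c['fx']*s[0]+c['cx'],c['fy']*s[1]+c['cy']])
def tri(rs):
    A=sum(np.eye(3)-np.outer(d,d) for o,d in rs); b=sum((np.eye(3)-np.outer(d,d))@o for o,d in rs)
    return np.linalg.solve(A,b)
def save(c,n): cv2.imwrite('pics/'+n+'.png',c['image'][:,:,::-1])
E
python3 - <<'E'
from h import *
np.set_printoptions(precision=4,suppress=True)
C={n:cam(n) for n in('side','top')}
for n in C:
    save(C[n],n+'0')
    for t in ['stand','mark_green','pointer','plunger_grip','frame_bar','frame_hinge','module','nest']:
        print(n,t,[(np.round(r['location'],1).tolist(),round(r['p'],2)) for r in tip_of(n,t)[:3]])
cv2.imwrite('pics/both.png',cv2.resize(np.vstack([C['side']['image'],C['top']['image']])[:,:,::-1],None,fx=.62,fy=.62))
E
```

```text
side stand []
side mark_green [([283.4, 308.0], 0.45)]
side pointer [([351.8, 283.6], 0.97)]
side plunger_grip [([335.9, 259.0], 0.79)]
side frame_bar [([272.9, 209.3], 0.69)]
side frame_hinge [([269.4, 245.6], 0.56)]
side module [([292.6, 266.0], 0.94), ([376.9, 209.5], 0.85), ([272.8, 212.6], 0.83)]
side nest [([291.7, 262.5], 0.94), ([316.9, 229.6], 0.42)]
top stand [([295.0, 231.4], 0.95)]
top mark_green [([230.8, 223.5], 0.58), ([295.4, 229.9], 0.34)]
top pointer [([269.6, 288.2], 0.95)]
top plunger_grip [([273.6, 270.0], 0.47)]
top frame_bar [([297.4, 196.1], 0.75), ([232.3, 224.5], 0.42)]
top frame_hinge [([306.1, 204.9], 0.83)]
top module [([423.4, 333.7], 0.97), ([425.3, 195.8], 0.83), ([293.0, 230.3], 0.71)]
top nest [([298.8, 176.4], 0.7), ([294.2, 231.4], 0.58), ([300.4, 198.9], 0.4)]
```

View pics/top0.png

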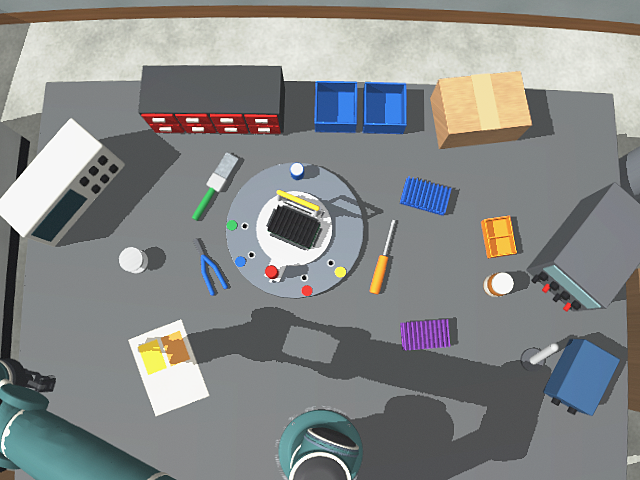

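View pics/side0.png

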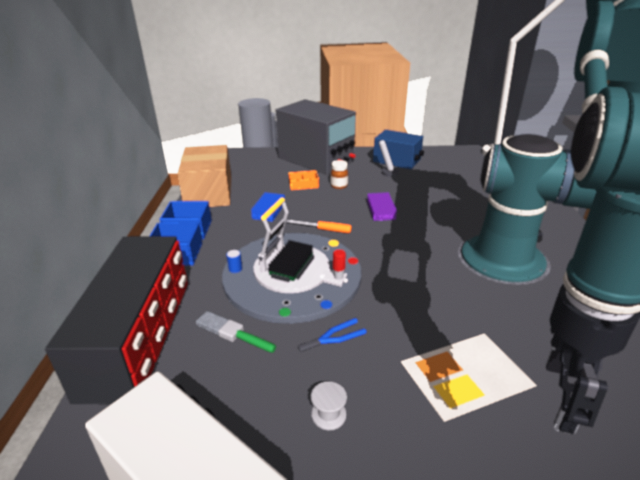

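Module look-alikes in the top view: blue finned block (427,195), purple finned block (426,334), and black fins in the nest (294,228). I choose the black one. Green mark is at (232,225), red plunger at (272,272), yellow bar at (297,200). Next I fit the stand pose and view a close crop.

```bash
cat > fit.py <<'E'
from h import *
np.set_printoptions(precision=4,suppress=True)
C={n:cam(n) for n in('side','top')}
def blobs(c,lo,hi,box):
    h=cv2.cvtColor(c['image'],cv2.COLOR_RGB2HSV); m=cv2.inRange(h,lo,hi); M=np.zeros_like(m); x0,y0,x1,y1=box; M[y0:y1,x0:x1]=m[y0:y1,x0:x1]
    n,l,s,ct=cv2.connectedComponentsWithStats(M); 
    return [(s[i,4],ct[i].round(1).tolist(),s[i,:4].tolist()) for i in np.argsort(-s[1:,4])+1][:4], l
box={'top':(222,160,372,302),'side':(215,195,365,320)}
cols={'green':((50,120,60),(75,255,255)),'red':((0,170,90),(6,255,255)),'yellow':((24,150,100),(34,255,255)),'blue':((103,150,60),(120,255,255))}
for n in C:
    for k,v in cols.items(): print(n,k,blobs(C[n],v[0],v[1],box[n])[0])
cr=[cv2.resize(C['top']['image'][155:305,215:375],(640,600))]
cv2.imwrite('pics/crop0.png',cr[0][:,:,::-1])
E
python3 fit.py
```

```text
side green [(np.int32(70), [284.3, 311.6], [279, 308, 11, 8]), (np.int32(14), [290.0, 277.0], [286, 275, 8, 5]), (np.int32(5), [271.2, 271.8], [270, 271, 4, 2]), (np.int32(2), [279.5, 274.0], [279, 274, 2, 1])]
side red [(np.int32(205), [338.7, 260.3], [333, 251, 12, 20]), (np.int32(30), [352.8, 260.4], [349, 259, 9, 4])]
side yellow [(np.int32(81), [272.6, 208.4], [262, 199, 22, 20]), (np.int32(38), [333.2, 242.9], [329, 241, 9, 5])]
side blue [(np.int32(360), [263.3, 204.9], [252, 195, 32, 25]), (np.int32(192), [234.4, 264.2], [227, 256, 15, 17]), (np.int32(71), [325.8, 304.2], [321, 301, 11, 8]), (np.int32(63), [273.7, 215.0], [268, 207, 14, 15])]
top green [(np.int32(81), [231.5, 224.7], [227, 220, 10, 10]), (np.int32(1), [318.0, 228.0], [318, 228, 1, 1]), (np.int32(1), [274.0, 233.0], [274, 233, 1, 1]), (np.int32(1), [314.0, 237.0], [314, 237, 1, 1])]
top red [(np.int32(129), [271.2, 271.8], [265, 266, 13, 13]), (np.int32(83), [306.5, 290.3], [302, 286, 10, 10])]
top yellow [(np.int32(201), [297.6, 199.8], [277, 190, 42, 21]), (np.int32(84), [340.1, 271.4], [335, 267, 11, 10]), (np.int32(2), [371.0, 290.5], [371, 290, 1, 2])]
top blue [(np.int32(84), [239.8, 261.3], [235, 256, 11, 11]), (np.int32(58), [298.0, 175.4], [291, 167, 13, 13]), (np.int32(39), [223.9, 283.8], [222, 277, 6, 12]), (np.int32(1), [302.0, 165.0], [302, 165, 1, 1])]
```

View pics/crop0.png

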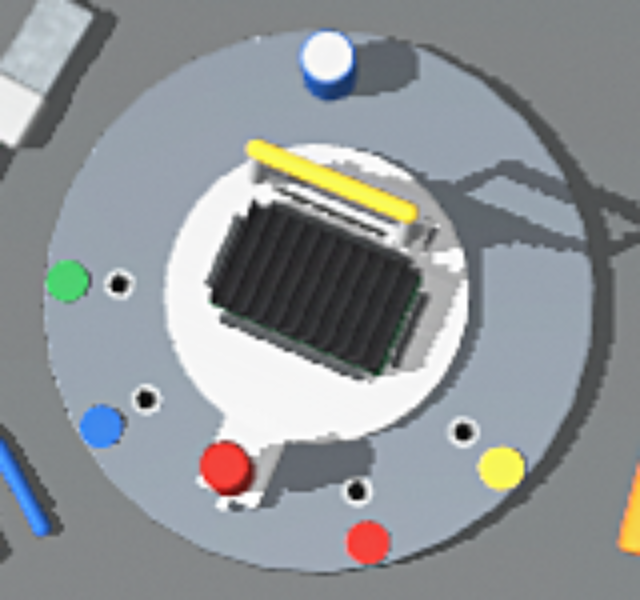

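The crop shows the black-finned green board in the nest, the raised yellow bar, and green as the furthest clockwise mark (-70°).

```bash
cat > fit2.py <<'E'
from h import *
np.set_printoptions(precision=4,suppress=True)
C={n:cam(n) for n in('side','top')}
M={'top':{-70:(231.5,224.7),-35:(239.8,261.3),35:(306.5,290.3),70:(340.1,271.4),'k':(271.2,271.8),'bar':(297.6,199.8)},
'side':{-70:(284.3,311.6),-35:(325.8,304.2),35:(352.8,260.4),70:(333.2,242.9),'k':(338.7,260.8),'bar':(272.8,208.6)}}
def pt(k,p):
    x,y,f,a=p
    u=lambda t:np.array([np.cos(t),np.sin(t),0])
    c=np.array([x,y,0])
    if k=='k': return c+.13*u(f)+[0,0,.084]
    if k=='kt': return c+.13*u(f)+[0,0,.108]
    if k=='bar':
        b=np.arctan2(.02,.113)+a
        return c-.056*u(f)+[0,0,.078]+.1148*(np.cos(b)*u(f)+[0,0,np.sin(b)])
    return c+.164*u(f+np.radians(k))+[0,0,.023]
def res(p):
    r=[]
    for n in M:
        for k,v in M[n].items():
            kk='kt' if (k=='k' and n=='top') else k
            r+=list(proj(C[n],pt(kk,p))-v)
    return np.array(r)
s=least_squares(res,[.5,.05,-2.8,1.3],loss='soft_l1')
print(s.x,np.degrees(s.x[2:]));print(res(s.x).reshape(-1,2))
x=s.x
np.save('fit.npy',x)
for k in ['k','bar',-70]: print(k,pt(k,x))
for a in (1.2,.9,.6,.3,0): print(a,pt('bar',[*x[:3],a]))
st=read_state(); print(st['tool_pos'],R.from_rotvec(st['tcp_rot']).as_matrix(),st['time'],st['q'])
E
python3 fit2.py
```

```text
[ 0.5689  0.0802 -3.5276  1.2749] [-202.1153   73.0444]
[[-0.4852  0.2231]
 [-0.3442  0.0265]
 [-0.3786 -0.0027]
 [-0.4062  0.2064]
 [-0.7192 -0.8553]
 [-0.0923 -0.0199]
 [ 0.1399 -0.803 ]
 [ 0.101  -0.8694]
 [-0.2816 -0.5795]
 [ 0.0058 -0.7251]
 [ 0.0669 -0.8945]
 [ 0.1175 -0.4759]]
k [0.4485 0.1292 0.084 ]
bar [0.608  0.0644 0.192 ]
-70 [0.575  0.2441 0.023 ]
1.2 [0.6001 0.0676 0.1906]
0.9 [0.5702 0.0797 0.179 ]
0.6 [0.5448 0.09   0.1583]
0.3 [0.5262 0.0976 0.1305]
0 [0.5161 0.1017 0.098 ]
[0.189  0.648  0.2313] [[-0.96  0.28 -0.  ]
 [ 0.28  0.96 -0.  ]
 [ 0.   -0.   -1.  ]] 1.1 [ 1.2501  0.2639  1.604   0.      1.2737 -0.0369]
```

Stand pose fits to under 1 px: axis at (0.569, 0.080), front direction 157.9°, frame at 1.27 rad. Next I move above the bar.

Emit:
apply_moves(fingers=[1, 1, 1, 1, 1, 1, 1, 1, 1, 1, 1, 1], travel=[[-0.7, -0.55, -0.08], [-0.7, -0.55, -0.08], [-0.7, -0.55, -0.08], [-0.7, -0.55, -0.08], [-0.7, -0.55, -0.08], [-0.7, -0.55, -0.08], [-0.7, -0.55, -0.08], [-0.7, -0.55, -0.08], [-0.7, -0.55, -0.08], [-0.7, -0.55, -0.08], [-0.7, -0.55, -0.08], [-0.7, -0.55, -0.08]], rotation=[[0, 0, 0], [0, 0, 0], [0, 0, 0], [0, 0, 0], [0, 0, 0], [0, 0, 0], [0, 0, 0], [0, 0, 0], [0, 0, 0], [0, 0, 0], [0, 0, 0], [0, 0, 0]], newtons=25)

```text
time: 2.3
tool_pos: [0.5006, 0.212, 0.2798]
tcp_rot: [0.444, 3.109, 0.001]
wrist_force: [0.2, 0.4, 0.0]
width: 0.999
grip_force: 0.0
```

Emit:
apply_moves(fingers=[1, 1, 1, 1, 1, 1, 1, 1, 1, 1, 1, 1], travel=[[0, 0, 0], [0, 0, 0], [0, 0, 0], [0, 0, 0], [0, 0, 0], [0, 0, 0], [0, 0, 0], [0, 0, 0], [0, 0, 0], [0, 0, 0], [0, 0, 0], [0, 0, 0]], rotation=[[0, 0, 1], [0, 0, 1], [0, 0, 1], [0, 0, 1], [0, 0, 1], [0, 0, 1], [0, 0, 1], [0, 0, 1], [0, 0, 1], [0, 0, 1], [0, 0, 1], [0, 0, 1]])

```text
time: 3.5
tool_pos: [0.4998, 0.2136, 0.2794]
tcp_rot: [2.192, 2.25, 0.0]
wrist_force: [0.2, 0.4, 0.6]
width: 0.999
grip_force: 0.0
```

Emit:
apply_moves(fingers=[1, 1, 1, 1, 1], travel=[[0, 0, 0], [0, 0, 0], [0, 0, 0], [0, 0, 0], [0, 0, 0]], rotation=[[0, 0, 1], [0, 0, 1], [0, 0, 1], [0, 0, 0.97], [0, 0, 0]])

```text
time: 4.0
tool_pos: [0.4998, 0.2136, 0.2794]
tcp_rot: [2.606, 1.755, 0.0]
wrist_force: [-0.6, 0.1, -0.7]
width: 1.001
grip_force: 0.0
```

```bash
cat > to.py <<'E'
import sys
from h import *
np.set_printoptions(precision=4,suppress=True)
t=np.array([float(v) for v in sys.argv[1:4]]); 
s=read_state(); T=R.from_rotvec(s['tcp_rot']).as_matrix(); p=np.array(s['tool_pos'])
print('t',s['time'],'pos',p,'xang',np.degrees(np.arctan2(T[1,0],T[0,0])),'z',T[:,2],'w',s['width'],'F',s['wrist_force'],s['grip_force'])
print('tool-frame units',T.T@(t-p)/.05)
E
python3 to.py .608 .0644 .173
```

```text
t 4.0 pos [0.4998 0.2136 0.2794] xang 67.9045663363755 z [ 0.0001  0.     -1.    ] w 1.0005439181995932 F [-0.5656  0.1189 -0.7126] 0.0
tool-frame units [-1.9501  3.1275  2.1278]
```

Emit:
apply_moves(fingers=[1, 1, 1, 1, 1, 1, 1, 1, 1, 1, 1, 1], travel=[[-0.39, 0.625, 0], [-0.39, 0.625, 0], [-0.39, 0.625, 0], [-0.39, 0.625, 0], [-0.39, 0.625, 0], [0, 0, 0.4], [0, 0, 0.4], [0, 0, 0.4], [0, 0, 0.4], [0, 0, 0.4], [0, 0, 0.13], [0, 0, 0]], rotation=[[0, 0, 0], [0, 0, 0], [0, 0, 0], [0, 0, 0], [0, 0, 0], [0, 0, 0], [0, 0, 0], [0, 0, 0], [0, 0, 0], [0, 0, 0], [0, 0, 0], [0, 0, 0]])

```text
time: 5.2
tool_pos: [0.607, 0.0644, 0.1715]
tcp_rot: [-2.603, -1.756, 0.004]
wrist_force: [-0.6, -0.3, -0.2]
width: 1.002
grip_force: 0.0
```

Emit:
apply_moves(fingers=[0.3, 0.2, 0.1, 0, 0, 0, 0, 0], travel=[[0, 0, 0], [0, 0, 0], [0, 0, 0], [0, 0, 0], [0, 0, 0], [0, 0, 0], [0, 0, 0], [0, 0, 0]], rotation=[[0, 0, 0], [0, 0, 0], [0, 0, 0], [0, 0, 0], [0, 0, 0], [0, 0, 0], [0, 0, 0], [0, 0, 0]])

```text
time: 6.0
tool_pos: [0.6081, 0.0646, 0.1733]
tcp_rot: [2.606, 1.755, 0.001]
wrist_force: [-2.3, 1.1, 4.3]
width: 0.128
grip_force: 24.4
```

```bash
python3 to.py .608 .0644 .173; python3 - <<'E'
from h import *
w=cam('wrist');s=cam('side')
cv2.imwrite('pics/g1.png',np.hstack([cv2.resize(w['image'],(400,300)),cv2.resize(s['image'][150:330,200:400],(400,300))])[:,:,::-1])
E
```

```text
t 6.0 pos [0.6081 0.0646 0.1733] xang 67.92283570437563 z [ 0.0004  0.0002 -1.    ] w 0.12785595761725033 F [-2.3158  1.1133  4.312 ] 24.4485005736351
tool-frame units [-0.0043  0.0006  0.0069]
```

View pics/g1.png

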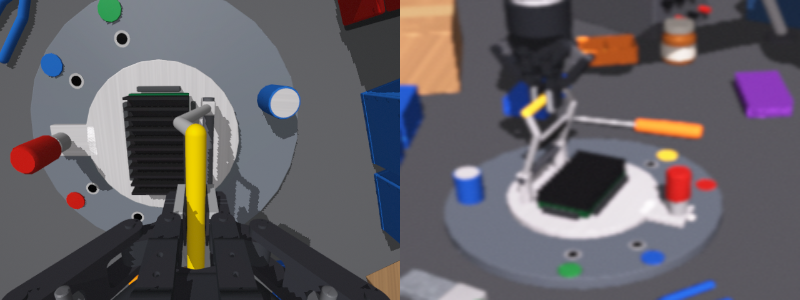

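Left picture: yellow bar (195,200) is held between the fingers, and the width matches its 12 mm. Now I follow the closing arc.

Emit:
apply_moves(fingers=[0, 0, 0, 0, 0, 0, 0, 0, 0], travel=[[0, -0.192, 0.032], [0, -0.189, 0.048], [0, -0.184, 0.064], [0, -0.178, 0.079], [0, -0.171, 0.094], [0, -0.162, 0.108], [0, -0.152, 0.122], [0, -0.142, 0.134], [0, 0, 0]], rotation=[[0, 0, 0], [0, 0, 0], [0, 0, 0], [0, 0, 0], [0, 0, 0], [0, 0, 0], [0, 0, 0], [0, 0, 0], [0, 0, 0]])

```text
time: 7.0
tool_pos: [0.5421, 0.0912, 0.1368]
tcp_rot: [-2.603, -1.753, 0.004]
wrist_force: [0.4, 2.8, -2.1]
width: 0.129
grip_force: 24.9
```

```bash
python3 to.py .5161 .1017 .079; python3 - <<'E'
from h import *
x=np.load('fit.npy'); print(proj(cam('top'),[.5447,.09,.158]),tip_of('top','frame_bar')[:2])
E
```

```text
t 7.0 pos [0.5421 0.0912 0.1368] xang 67.92845829177526 z [-0.0038  0.0011 -1.    ] w 0.12877363834416417 F [ 0.4002  2.8015 -2.0794] 24.857078790664673
tool-frame units [-0.0006 -0.5566  1.1577]
[286.54074883 228.7784909 ] [{'location': [288.8, 228.4], 'p': 0.57}]
```

Emit:
apply_moves(fingers=[0, 0, 0, 0, 0, 0, 0, 0, 0, 0], travel=[[0, -0.125, 0.146], [0, -0.11, 0.156], [0, -0.095, 0.165], [0, -0.08, 0.174], [0, -0.065, 0.181], [0, -0.05, 0.17], [0, -0.035, 0.16], [0, -0.01, 0.05], [0, 0, 0.03], [0, 0, 0]], rotation=[[0, 0, 0], [0, 0, 0], [0, 0, 0], [0, 0, 0], [0, 0, 0], [0, 0, 0], [0, 0, 0], [0, 0, 0], [0, 0, 0], [0, 0, 0]])

```text
time: 8.1
tool_pos: [0.5152, 0.1016, 0.076]
tcp_rot: [-2.603, -1.752, 0.007]
wrist_force: [-4.0, 5.4, 2.5]
width: 0.128
grip_force: 27.1
```

```bash
python3 to.py .5161 .1017 .079
```

```text
t 8.1 pos [0.5152 0.1016 0.076 ] xang 67.89438211527877 z [-0.0062  0.0009 -1.    ] w 0.12756322341726498 F [-4.0023  5.3539  2.4886] 27.113370895385742
tool-frame units [ 0.0077  0.0149 -0.0609]
```

Emit:
apply_moves(fingers=[0, 0, 0, 0], travel=[[0, 0, 0.03], [0, 0, 0.03], [0, 0, 0], [0, 0, 0]], rotation=[[0, 0, 0], [0, 0, 0], [0, 0, 0], [0, 0, 0]])

```text
time: 8.5
tool_pos: [0.5151, 0.1017, 0.0748]
tcp_rot: [-2.602, -1.752, 0.008]
wrist_force: [-10.6, 4.5, 14.3]
width: 0.127
grip_force: 28.2
```

```bash
python3 to.py .5161 .1017 .079; python3 - <<'E'
from h import *
t=cam('top');w=cam('wrist');s=cam('side')
cv2.imwrite('pics/g2.png',np.hstack([cv2.resize(w['image'],(400,300)),cv2.resize(s['image'][210:310,230:363],(400,300))])[:,:,::-1])
E
```

```text
t 8.5 pos [0.5151 0.1017 0.0748] xang 67.889196983241 z [-0.0068  0.001  -1.    ] w 0.12747744829184526 F [-10.637    4.4786  14.2915] 28.218353390693665
tool-frame units [ 0.0068  0.0172 -0.0837]
```

View pics/g2.png

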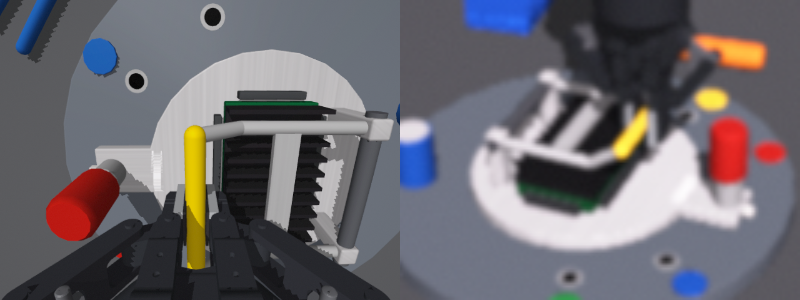

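Bar (195,200) is down, the frame lies flat over the module, and the force rose to 14 N with little motion, so it is at its stop. I release with a partial opening, because the knob is near.

Emit:
apply_moves(fingers=[0.35, 0.35, 0.35, 0.35, 0.35, 0.35, 0.35, 0.35, 0.35, 0.35], travel=[[0, 0, 0], [0, 0, 0], [0, 0, 0], [0, 0, 0], [0, 0, -0.3], [0, 0, -0.4], [0, 0, -0.5], [0, 0, -0.6], [0, 0, -0.4], [0, 0, 0]], rotation=[[0, 0, 0], [0, 0, 0], [0, 0, 0], [0, 0, 0], [0, 0, 0], [0, 0, 0], [0, 0, 0], [0, 0, 0], [0, 0, 0], [0, 0, 0]])

```text
time: 9.65
tool_pos: [0.521, 0.1013, 0.1892]
tcp_rot: [2.603, 1.753, 0.012]
wrist_force: [0.5, 0.7, -0.5]
width: 0.352
grip_force: 0.0
```

Emit:
apply_moves(fingers=[1, 1, 1, 1, 1, 1, 1, 1, 1, 1, 1, 1], travel=[[0, 0, 0], [0, 0, 0], [0, 0, 0], [0, 0, 0], [0, 0, 0], [0, 0, 0], [0, 0, 0], [0, 0, 0], [0, 0, 0], [0, 0, 0], [0, 0, 0], [0, 0, 0]], rotation=[[0, 0, -1], [0, 0, -1], [0, 0, -1], [0, 0, -1], [0, 0, -1], [0, 0, -1], [0, 0, -1], [0, 0, -1], [0, 0, -1], [0, 0, -1], [0, 0, -1], [0, 0, -1]])

```text
time: 10.85
tool_pos: [0.5174, 0.1008, 0.1834]
tcp_rot: [-1.07, -2.952, 0.001]
wrist_force: [-0.1, 0.3, 0.8]
width: 1.003
grip_force: 0.0
```

Emit:
apply_moves(fingers=[1, 1, 1, 1], travel=[[0, 0, 0], [0, 0, 0], [0, 0, 0], [0, 0, 0]], rotation=[[0, 0, -1], [0, 0, -1], [0, 0, -1], [0, 0, 0]])

```text
time: 11.25
tool_pos: [0.5175, 0.1008, 0.1835]
tcp_rot: [-0.601, -3.082, 0.001]
wrist_force: [-0.9, 0.3, 0.4]
width: 1.007
grip_force: 0.0
```

```bash
python3 to.py .4485 .1292 .071; cat > chk.py <<'E'
from fit2 import *
import sys
# bar by yellow blob, side view (and top)
for n in C:
    h=cv2.cvtColor(C[n]['image'],cv2.COLOR_RGB2HSV); m=cv2.inRange(h,(24,150,100),(34,255,255)); x0,y0,x1,y1={'top':(265,190,330,262),'side':(240,195,327,290)}[n]
    ys,xs=np.nonzero(m[y0:y1,x0:x1]); v=np.array([xs.mean()+x0,ys.mean()+y0]); 
    f=least_squares(lambda a:proj(C[n],pt('bar',[*x[:3],a[0]]))-v,[.1]); print(n,len(xs),v,'angle',f.x,'pred0',proj(C[n],pt('bar',[*x[:3],0])))
E
python3 chk.py | tail -2
```

```text
t 11.25 pos [0.5175 0.1008 0.1835] xang 157.93306742392468 z [-0.0013 -0.0002 -1.    ] w 1.006661052357311 F [-0.8734  0.3184  0.3538] 0.0
tool-frame units [1.4897 0.009  2.2512]
side 102 [310.3725 249.8333] angle [-0.0224] pred0 [311.1003 248.7784]
top 44 [289.6136 247.5909] angle [-0.631] pred0 [282.8544 244.2654]
```

Side view puts the frame at about -0.02 rad, which is closed. Now I go to the knob.

Emit:
apply_moves(fingers=[1, 1, 1, 1, 1, 1, 1, 1, 1, 1, 1, 1], travel=[[0.298, 0, 0], [0.298, 0, 0], [0.298, 0, 0], [0.298, 0, 0], [0.298, 0.01, 0], [0, 0, 0.4], [0, 0, 0.4], [0, 0, 0.4], [0, 0, 0.4], [0, 0, 0.4], [0, 0, 0.25], [0, 0, 0]], rotation=[[0, 0, 0], [0, 0, 0], [0, 0, 0], [0, 0, 0], [0, 0, 0], [0, 0, 0], [0, 0, 0], [0, 0, 0], [0, 0, 0], [0, 0, 0], [0, 0, 0], [0, 0, 0]], newtons=50)

```text
time: 12.55
tool_pos: [0.447, 0.1293, 0.0699]
tcp_rot: [-0.6, -3.08, 0.003]
wrist_force: [-0.2, 0.2, 0.1]
width: 1.004
grip_force: 0.0
```

Emit:
apply_moves(fingers=[0.4, 0.2, 0, 0, 0, 0, 0], travel=[[0, 0, 0], [0, 0, 0], [0, 0, 0], [0, 0, 0], [0, 0, 0], [0, 0, 0], [0, 0, 0]], rotation=[[0, 0, 0], [0, 0, 0], [0, 0, 0], [0, 0, 0], [0, 0, 0], [0, 0, 0], [0, 0, 0]])

```text
time: 13.25
tool_pos: [0.45, 0.1296, 0.0728]
tcp_rot: [0.602, 3.082, 0.001]
wrist_force: [-1.6, -0.0, 5.9]
width: 0.358
grip_force: 49.1
```

```bash
python3 to.py .4485 .1292 .071; python3 - <<'E'
from h import *
w=cam('wrist');s=cam('side')
cv2.imwrite('pics/g3.png',np.hstack([cv2.resize(w['image'],(400,300)),cv2.resize(s['image'][210:310,240:373],(400,300))])[:,:,::-1])
E
```

```text
t 13.25 pos [0.45   0.1296 0.0728] xang 157.8999227396233 z [ 0.0015  0.0005 -1.    ] w 0.3579768527917235 F [-1.564  -0.0119  5.904 ] 49.148290157318115
tool-frame units [ 0.0249 -0.0194  0.0351]
```

View pics/g3.png

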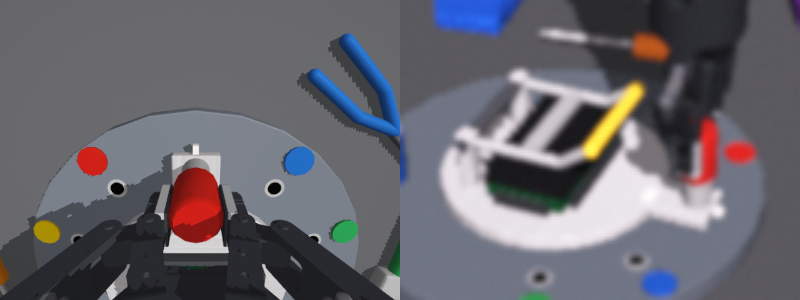

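Red knob (195,205) is centred between the pads and the frame is flat. Next I lift about 16 mm.

Emit:
apply_moves(fingers=[0, 0, 0, 0, 0, 0, 0], travel=[[0, 0, -0.08], [0, 0, -0.08], [0, 0, -0.08], [0, 0, -0.09], [0, 0, 0], [0, 0, 0], [0, 0, 0]], rotation=[[0, 0, 0], [0, 0, 0], [0, 0, 0], [0, 0, 0], [0, 0, 0], [0, 0, 0], [0, 0, 0]])

```text
time: 14.05
tool_pos: [0.4497, 0.1292, 0.0878]
tcp_rot: [0.601, 3.082, -0.0]
wrist_force: [6.3, -0.9, -9.0]
width: 0.361
grip_force: 50.2
```

```bash
python3 to.py .4485 .1292 .087; python3 - <<'E'
from h import *
s=cam('side');h=cv2.cvtColor(s['image'],cv2.COLOR_RGB2HSV);m=cv2.inRange(h,(0,170,90),(6,255,255))[235:280,325:347]
ys,xs=np.nonzero(m);print(xs.min()+325,xs.max()+325,ys.min()+235,ys.max()+235)
x=np.load('fit.npy')
for z in (.06,.077): print(proj(s,[.4485,.1292,z]))
E
```

```text
t 14.05 pos [0.4497 0.1292 0.0878] xang 157.93081332912396 z [ 0.0012 -0.0002 -1.    ] w 0.3611131656673024 F [ 6.2686 -0.8885 -8.9711] 50.21409809589386
tool-frame units [ 0.0213 -0.0094  0.0151]
339 344 244 265
[338.61234779 267.86940099]
[338.71078349 262.25011594]
```

Emit:
apply_moves(fingers=[0, 0, 0, 0, 0, 0, 0, 0, 0], travel=[[-0.005, 0.113, 0], [-0.01, 0.226, 0], [-0.01, 0.226, 0], [-0.01, 0.226, 0], [-0.01, 0.226, 0], [-0.01, 0.226, 0], [-0.01, 0.226, 0], [0, 0, 0], [0, 0, 0]], rotation=[[0, 0, 0.417], [0, 0, 0.833], [0, 0, 0.833], [0, 0, 0.833], [0, 0, 0.833], [0, 0, 0.833], [0, 0, 0.833], [0, 0, 0], [0, 0, 0]])

```text
time: 15.0
tool_pos: [0.4937, 0.1854, 0.087]
tcp_rot: [-1.437, -2.793, 0.003]
wrist_force: [3.7, -3.0, -8.9]
width: 0.363
grip_force: 50.6
```

```bash
cat > pol.py <<'E'
from h import *
x=np.load('fit.npy'); s=read_state(); d=np.array(s['tool_pos'])[:2]-x[:2]
a=np.degrees(np.arctan2(d[1],d[0])-x[2]); print('angle',(a+180)%360-180,'r',np.hypot(*d))
E
python3 pol.py; python3 to.py 0.57 .2102 .087
```

```text
angle -32.31083601700976 r 0.12933502108682754
t 15.0 pos [0.4937 0.1854 0.087 ] xang 125.55734699168816 z [-0.0016 -0.0016 -1.    ] w 0.36260463908317475 F [ 3.6839 -2.9797 -8.9412] 50.555933117866516
tool-frame units [-0.485   1.5301 -0.0025]
```

Works well. There is 37.7° left, so 7 rows of 5° and one of 2.5°.

Emit:
apply_moves(fingers=[0, 0, 0, 0, 0, 0, 0, 0, 0, 0], travel=[[-0.01, 0.226, 0], [-0.01, 0.226, 0], [-0.01, 0.226, 0], [-0.01, 0.226, 0], [-0.01, 0.226, 0], [-0.01, 0.226, 0], [-0.01, 0.226, 0], [-0.005, 0.113, 0], [0, 0, 0], [0, 0, 0]], rotation=[[0, 0, 0.833], [0, 0, 0.833], [0, 0, 0.833], [0, 0, 0.833], [0, 0, 0.833], [0, 0, 0.833], [0, 0, 0.833], [0, 0, 0.417], [0, 0, 0], [0, 0, 0]])

```text
time: 16.0
tool_pos: [0.5726, 0.2094, 0.087]
tcp_rot: [-2.258, -2.182, 0.004]
wrist_force: [0.4, -1.3, -8.3]
width: 0.361
grip_force: 50.7
```

```bash
python3 pol.py; python3 to.py 0.5734 .2101 .087; python3 - <<'E'
from h import *
for n in('top','side','wrist'):
    c=cam(n); x=np.load('fit.npy'); f=x[2]-np.radians(70); print(n,proj(c,[x[0]+.164*np.cos(f),x[1]+.164*np.sin(f),.022]),tip_of(n,'pointer')[:1],tip_of(n,'mark_green')[:1])
save(c,'w4')
E
```

```text
angle -69.52214544359776 r 0.12922658007592205
t 16.0 pos [0.5726 0.2094 0.087 ] xang 88.04315382799173 z [-0.003 -0.001 -1.   ] w 0.36148523532973764 F [ 0.406  -1.2803 -8.2673] 50.71753978729248
tool-frame units [ 0.0142  0.0157 -0.0007]
top [231.07195379 224.99010985] [] [{'location': [269.4, 221.4], 'p': 0.28}]
side [284.46144767 311.12586937] [{'location': [283.7, 311.4], 'p': 0.81}] [{'location': [282.7, 308.6], 'p': 0.58}]
wrist [314.46660886 204.16758871] [] [{'location': [313.4, 199.1], 'p': 0.76}]
```

View pics/w4.png

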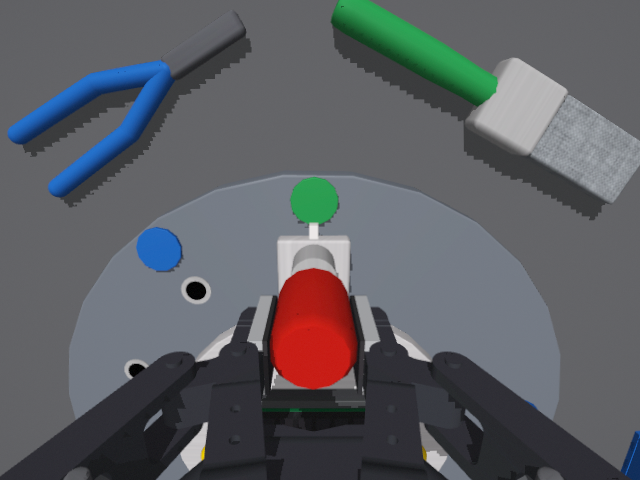

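Pointer tip (314,228) is in line with the green disc (314,200). I lower while gripped.

Emit:
apply_moves(fingers=[0, 0, 0, 0, 0, 0, 0], travel=[[0, 0.01, 0.06], [0, 0, 0.06], [0, 0, 0.06], [0, 0, 0.06], [0, 0, 0.06], [0, 0, 0], [0, 0, 0]], rotation=[[0, 0, 0], [0, 0, 0], [0, 0, 0], [0, 0, 0], [0, 0, 0], [0, 0, 0], [0, 0, 0]])

```text
time: 17.15
tool_pos: [0.5739, 0.2095, 0.0732]
tcp_rot: [-2.261, -2.18, 0.003]
wrist_force: [-2.9, -4.9, -5.5]
width: 0.36
grip_force: 51.2
```

```bash
python3 pol.py; python3 to.py 0.5734 .2101 .0715
```

```text
angle -70.09410103798166 r 0.1293428137336544
t 17.15 pos [0.5739 0.2095 0.0732] xang 87.8956244704504 z [-0.002  -0.0008 -1.    ] w 0.36027972670788877 F [-2.89   -4.858  -5.5246] 51.23736262321472
tool-frame units [ 0.0119 -0.0101  0.0347]
```

Pin has entered the hole. I ease down 2 mm, release and retreat.

Emit:
apply_moves(fingers=[0, 0, 0, 0.6, 0.7, 0.7, 0.7, 0.7], travel=[[0, 0, 0.03], [0, 0, 0.01], [0, 0, 0], [0, 0, 0], [0, 0, 0], [0, 0, 0], [0, 0, 0], [0, 0, 0]], rotation=[[0, 0, 0], [0, 0, 0], [0, 0, 0], [0, 0, 0], [0, 0, 0], [0, 0, 0], [0, 0, 0], [0, 0, 0]])

```text
time: 17.95
tool_pos: [0.5751, 0.2104, 0.0716]
tcp_rot: [2.261, 2.181, 0.002]
wrist_force: [0.1, -0.5, 0.1]
width: 0.699
grip_force: 0.0
```

Emit:
apply_moves(fingers=[0.8, 0.8, 0.8, 0.8, 0.8, 0.8, 0.8, 0.8, 0.8, 0.8], travel=[[0, 0, -0.3], [0, 0, -0.5], [0, 0, -0.6], [0, 0, -0.6], [0, 0, -0.6], [0.6, 0, -0.3], [0.6, 0, -0.3], [0.6, 0, 0], [0.6, 0, 0], [0, 0, 0]], rotation=[[0, 0, 0], [0, 0, 0], [0, 0, 0], [0, 0, 0], [0, 0, 0], [0, 0, 0], [0, 0, 0], [0, 0, 0], [0, 0, 0], [0, 0, 0]])

```text
time: 18.95
tool_pos: [0.5789, 0.3336, 0.2325]
tcp_rot: [-2.257, -2.184, -0.004]
wrist_force: [0.1, 0.0, -0.2]
width: 0.798
grip_force: 0.0
```

```bash
python3 to.py 0.5734 .2101 .0715; python3 - <<'E'
from h import *
s=cam('side'); w=cam('wrist'); x=np.load('fit.npy'); f=x[2]-np.radians(70)
h=cv2.cvtColor(s['image'],cv2.COLOR_RGB2HSV);m=cv2.inRange(h,(0,170,90),(6,255,255))[235:320,270:320]
ys,xs=np.nonzero(m)
if len(xs): print('knob cols',xs.min()+270,xs.max()+270,'rows',ys.min()+235,ys.max()+235,'mean',xs.mean()+270,ys.mean()+235)
for z in(.06,.084,.108): print(proj(s,[x[0]+.13*np.cos(f),x[1]+.13*np.sin(f),z]))
print(tip_of('side','pointer')[:1],tip_of('side','module')[:3])
cv2.imwrite('pics/end.png',np.hstack([cv2.resize(w['image'],(400,300)),cv2.resize(s['image'][210:330,220:380],(400,300),interpolation=2)])[:,:,::-1])
E
```

```text
t 18.95 pos [0.5789 0.3336 0.2325] xang 88.11825006663044 z [ 0.0014  0.0024 -1.    ] w 0.7979218258823095 F [ 0.096   0.0321 -0.2257] 0.0
tool-frame units [-2.4802 -0.0331  3.2145]
knob cols 278 290 rows 269 291 mean 283.6747967479675 280.0406504065041
[285.287894  288.7784707]
[284.77649039 280.58397481]
[284.25172561 272.18535046]
[{'location': [282.6, 310.8], 'p': 0.81}] [{'location': [290.4, 266.7], 'p': 0.57}, {'location': [340.1, 187.3], 'p': 0.23}]
```

View pics/end.png

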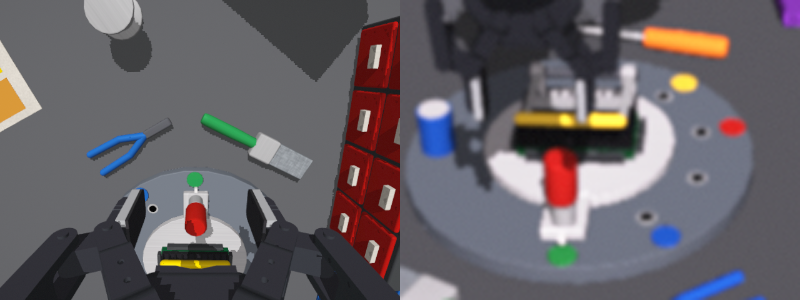

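```bash
python3 - <<'E'
from h import *
np.set_printoptions(precision=1,suppress=True)
x=np.load('fit.npy'); f=x[2]-np.radians(70); u=np.array([np.cos(f),np.sin(f),0]); c0=np.array([x[0],x[1],0])
boxes={'wrist':(270,300,360,400),'side':(270,262,298,300)}
for n in boxes:
    c=cam(n); h=cv2.cvtColor(c['image'],cv2.COLOR_RGB2HSV)
    x0,y0,x1,y1=boxes[n]; m=cv2.inRange(h,(0,140,50),(8,255,255))|cv2.inRange(h,(174,140,50),(180,255,255))
    ys,xs=np.nonzero(m[y0:y1,x0:x1]); print(n,'meas L R T B',xs.min()+x0,xs.max()+x0+1,ys.min()+y0,ys.max()+y0+1)
    for L in (0,.004,.012):
        P=np.array([proj(c,c0+.13*u+[.016*np.cos(t),.016*np.sin(t),z+L]) for t in np.linspace(0,6.28,40) for z in(.06,.108)])
        print('  lift',L,P[:,0].min(),P[:,0].max(),P[:,1].min(),P[:,1].max())
    y=np.nonzero(cv2.inRange(h,(22,120,80),(34,255,255))[220:290,255:325] if n=='side' else cv2.inRange(h,(22,120,80),(34,255,255))[380:,240:400])
    o=(255,220) if n=='side' else (240,380)
    print('  bar',y[1].mean()+o[0],y[0].mean()+o[1],[proj(c,c0-.056*u+[0,0,.078]+.1148*(np.cos(a+.175)*u+np.array([0,0,np.sin(a+.175)]))) for a in(0,.1)])
E
```

```text
wrist meas L R T B 296 331 322 376
  lift 0 293.4243535725036 330.5734597742398 320.5316836154389 380.62596961927477
  lift 0.004 293.187428077429 330.78012624421194 322.67460097682374 383.69064470705774
  lift 0.012 292.6966396884244 331.208226215061 327.09975909951015 390.03647952864617
  bar 310.7501858736059 420.04758364312266 [array([312.2, 422.4]), array([312.1, 433.7])]
side meas L R T B 277 291 268 293
  lift 0 277.16861909249525 292.2065017985804 267.94807301745215 293.2364597674955
  lift 0.004 277.06482013752094 292.136295989686 266.537467204447 291.8761313312213
  lift 0.012 276.8558466707389 291.9949910703798 263.69872801456427 289.13867964427
  bar 293.5934959349594 257.5365853658537 [array([287.9, 257.1]), array([287.8, 252.7])]
```

Plunger lift is about 0, and the frame is closed, module seated and pointer on green.

```bash
python3 -c "
from workcell import *
print(finish_job())"
```

```text
the job is handed in; nothing more can be done
None
```

The job is handed in; no verdict came back. By my last camera check the frame was closed on the module, the pointer was at the green mark and the plunger was home in that hole, with about 19 s of the 54 s used.

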